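Charge a mixing cup with three mixing balls from a slide-gate hopper

TASK

Charge the empty white cup with exactly three of the white mixing balls in the green hopper: pull the orange lock pin and lay it on the worktop, stand the cup upright under the chute on the ringed pad, draw the gate by its red grip just far enough for three balls to run into the cup, then push the gate fully home so that the other two stay in the hopper. Leave the charged cup on the pad and do not shift the other things on the bench.

Things in the scene. Friction and masses are not known exactly. Their poses are not given: they have to be found in the camera images.
- hopper: fixed green sheet-metal hopper, 204 mm wide (y), 303 mm high; origin under its row of pockets, at bench height; -x is its front (chute, towards the robot), +y its gate-grip side. Front of x = -30 mm there is only the chute, apart from the mouth, x = -57..57 mm above z = 259 mm. Base plate 6 mm thick: 104 mm wide from x = -195 to -30 mm, 204 mm wide behind
- pocket_row (a point): middle of the row of five pockets in the hopper's throat, at x = 0, y = 0, z = 224 mm in its frame (top of the gate). Pockets along y at -70, -35, 0, 35, 70 mm, each holding one ball that rests on the gate; a released ball falls on the chute below and runs out at the front
- spout_lip (a point): middle of the chute's lip, hopper x = -110, y = 0, z = 140 mm: the chute is 51 mm wide here, its underside at 137 mm, its sides' tops at 166 mm; its floor falls 18 degrees to the front and its sides widen and rise to 184 mm wide, 202 mm high at x = 0
- cup_spot (a point): centre of the ringed rubber pad on the base plate, hopper x = -140 mm, z = 6 mm: where the cup's centre belongs to catch the balls (within 10 mm is safe). The chute lip overhangs the back 14 mm of a cup standing here, 23 mm above its rim, so bring the cup in low from the front (hopper's -x)
- batch_cup: white plastic cup, empty, with short blue graduation lines, about 100 g, 108 mm high, outer diameter 87 mm at the rim, 70 mm at the foot, wall 3 mm with a slim rim bead; origin: centre of its underside, z up. Take it by the rim wall, one finger inside. (A clear cup of blue paint at the back of the bench is not it)
- lock_pin: steel pin with orange T grip, 70 g, 85 mm long; origin: shank tip, z towards the grip. It stands upright in a bracket, through the gate, and locks it. Shank 14 mm thick; grip bar 14 mm (pin's x, as the hopper's) x 38 mm (y) x 18 mm high, centred 76 mm from the origin. A sprung detent holds it: about 5 to 10 N straight up frees it; clear of the bracket after 50 mm
- pin_socket (a point): mouth of the lock pin's hole, top of the bracket, at hopper x = 0, y = 118, z = 238 mm; the pin's collar rests on it
- gate_grip (a point): centre of the red upright grip tab on the gate: 12 mm thick along the hopper's y, 40 mm wide along its x, from z = 224 to 274 mm (this point at 252 mm); at hopper y = 176 mm when shut, moving with the gate; 45 mm clear between it and the pin's shank
- gate (a joint): how far the gate is drawn out along the hopper's +y (m): 0 shut, 0.182 end; friction about 3 N, stays where left; locked while the pin is in. It uncovers the pockets one by one from the -y end: ball 1 drops at about 0.03, ball 2 at 0.070, ball 3 at 0.105; ball 4 sinks from 0.13 and drops at 0.140. At 0.115 a red line across the gate clears the bracket
- ball1: white plastic mixing ball, 30 mm diameter, 20 g, in pocket 1 counted from the hopper's -y end; origin: its centre
- ball2: white plastic mixing ball, 30 mm diameter, 20 g, in pocket 2 counted from the hopper's -y end; origin: its centre
- ball3: white plastic mixing ball, 30 mm diameter, 20 g, in pocket 3 counted from the hopper's -y end; origin: its centre
- ball4: white plastic mixing ball, 30 mm diameter, 20 g, in pocket 4 counted from the hopper's -y end; origin: its centre
- ball5: white plastic mixing ball, 30 mm diameter, 20 g, in pocket 5 counted from the hopper's -y end; origin: its centre
- tin_pint: small grey paint tin, 91 mm diameter, 98 mm high, bystander; origin: centre of its underside
- clear_cups: upturned stack of slim clear cups, closed on top, 56 mm diameter, 140 mm high, bystander; origin: centre of its underside
- tape_blue_roll: roll of blue tape lying flat, fixed, 104 mm diameter, 25 mm high, bystander; origin: centre of its underside
- bottle_clear: white squeeze bottle, 62 mm diameter, 208 mm high, bystander; origin: centre of its underside
- bottle_reducer: dark squeeze bottle, 71 mm diameter, 208 mm high, bystander; origin: centre of its underside
- flat_brush: flat brush lying down, 42 x 214 x 22 mm (y is its length), bystander; origin: centre of its underside
- marker_red: red and white marker lying down, 16 x 140 x 18 mm (y is its length), bystander; origin: centre of its underside

How it is judged:
By the outcome, as a careful person would: the job done as asked, in the order asked, and still so for the second after the job is handed in, with the robot touching nothing.
It also fails if it takes over 72 s, if anything falls off the work surface, if the arm or the gripper's body presses on something with over 40 N, if the wrist force passes 120 N, or if a joint passes its speed limit or range.

ROBOT

A 7-joint arm with a two-finger parallel gripper is mounted at the origin on a cart in front of the work surface, level with it; the furniture and walls round the work are solid. World frame = base frame: x ahead of the robot, y to its left, z up, the work surface at z = 0. Lengths are in m, angles in rad, forces in N, time in s.
With the tool pointing down it reaches from about 0.4 to 0.85 m from the base axis. Payload 10.4 kg.
Tool frame: the origin (TCP) lies at the very end of the fingers, on their centre line; the grasp point (between the pads) lies 19 mm behind it (manip.grip_depth is the distance from the TCP to the grasp point, in m); z points along the fingers, x is the direction in which the jaws open and shut, and the axes are right-handed (so a half turn about z gives the same grasp; the last joint's range is limited). The gripper opens to 85 mm and grips with 20 to 120 N. Pads are 22 mm wide; open, the fingers measure 114 mm over their backs; the gripper's body (76 mm by 85 mm) begins 54 mm behind the grasp point. The pads swing forward as they close: fully open they stand 13 mm farther back than shut.
Start: joints at [-1.169, 0.332, -0.065, 1.46, 0.022, 1.35, -0.088], TCP at [0.258, 0.569, 0.231] pointing down, gripper open.
Joint ranges: [-2.6, 2.6], [-0.5, 2.12], [-1.47, 1.34], [0.16, 2.42], [-1.27, 4.41], [0.06, 2.06], [-2.6, 2.6]. Speed limits (rad/s): [2.22, 2.22, 2.79, 2.79, 3.14, 3.14, 3.14].

INTERFACE

Orientations are given as a unit quaternion [x, y, z, w].
In Python, from workcell import manip, cams gives the robot as it stands. The module is installed in compiled form; this text tells all that it offers.
- The arm moves only by the tool move_arm, never from a script. Its arguments are lists of equal length, an entry for each row: "claw": the opening, from 0 (shut) to 1 (fully open); "dp": the shift along the tool's x, y, z as a fraction of full scale, a list of three; "turn": the turn, a rotation vector about the tool's x, y, z as a fraction of full scale, a list of three. A call has 1 to 8 rows; each row shifts and turns the commanded pose from where the row before left it, along the tool's axes as they then stand; what a row does not reach is not made up. Full scale, the value 1, is 200 mm for a shift and 45 degrees for a turn. A row lasts 1/12 s, in which the tool goes at most 41.7 mm and 7.16 degrees, less where a joint would pass 70% of its speed; a pose out of reach is approached as far as the arm can. A call with a number of a shift or a turn outside -1 to 1 is refused whole. A call with a gripper value outside its range is refused whole. The fingers move at their own pace and stop on an object; "grip_force" is the grip in N (left out, the last holds). Time passes only in rows, so rows that do not move let the fingers close. It gives the time, the measured TCP pose, the force and the opening at its end, in the units of the state.
- manip.get_obs(): the state, without advancing time (a new reading comes with each control period).
- cams.camera(name): name is "scene" or "top" or "wrist"; returns the picture (384x512x3 uint8, red, green, blue); there is no depth.
- cams.camera_info(name): a dict with "fx", "fy", "cx", "cy" (pixels), "pose" (4x4, takes a point from camera to world coordinates); the wrist camera has in their place "tool_from_camera" (4x4, takes a point from camera to tool coordinates, whose origin is the TCP and whose axes are the tool frame's). Camera axes: x right, y down, z forward; pixel columns grow to the right and rows downward; lengths in m; the calibration is good to about 2 mm. A picture is of the moment at which its call begins: read the wrist's pose just before it. camera_info takes no time and is no camera call.
- manip.hand_in(): hands the job in, once; it reports no verdict.
The state is a dict: "clock": time; "joint_pos": joint angles; "joint_velocities": joint speeds; "tau": joint torques, N m; "position": TCP position; "ee_rot": TCP orientation; "ft_force": force on the tool from outside, world axes, zero at the start; "torque": the same for the moment, N m; "grip_width": opening from 0.0 (shut) to 1.0 (fully open).
Only numpy, scipy, OpenCV 4.12 (cv2) and the standard library are available. Lean on these libraries where they do the work, as an engineer would, in place of code of your own. Each camera call takes 0.05 s, during which the arm holds its last target.

## Working session

There is one attempt and no reset: what is moved stays moved. The work goes in short steps, Python scripts to look and compute and a tool call to move; the robot and the scene stay as the last step left them, time stands still between calls to the robot, and variables do not carry over. Pictures are saved under pics/ and viewed, and the job is handed in when it is done.

Besides the shell and the picture viewer there is one more tool, called after ">>>" as name(argument=value, ...), one argument or row to a line, values as JSON. move_arm: Moves the arm, as the interface text tells. Shift numbers are shares of 200 mm and turn numbers shares of 45 degrees, none past 1 either way. Its arguments: {"type":"object","properties":{"claw":{"type":"array","items":{"type":"number"}},"dp":{"type":"array","items":{"type":"array","items":{"type":"number"}}},"turn":{"type":"array","items":{"type":"array","items":{"type":"number"}}},"grip_force":{"type":"number"}},"required":["claw","dp","turn"]}

```bash
mkdir -p pics
python3 - <<'E'
from workcell import manip, cams
import cv2
o=manip.get_obs(); print(o, manip.grip_depth)
for n in ["scene","top","wrist"]:
    im=cams.camera(n); cv2.imwrite(f"pics/{n}0.png",im[:,:,::-1]); i=cams.camera_info(n); print(n,i)
E
```

```text
{'clock': 0.0, 'joint_pos': array([-1.16858399,  0.3328585 , -0.06470381,  1.46093902,  0.02161023,
        1.34989814, -0.08851101]), 'joint_velocities': array([-0.0007207 ,  0.00014562, -0.0011167 , -0.00076327,  0.00157598,
       -0.00069951, -0.00072126]), 'tau': array([ 9.75155785e-05, -6.25454879e+01,  4.90591954e-02, -3.91599083e+01,
        1.61177188e-02,  1.00678933e-02, -1.38784591e-05]), 'position': array([0.25744552, 0.56910438, 0.23052539]), 'ee_rot': array([ 8.40278148e-01,  5.42155087e-01, -5.70197196e-04,  4.12128019e-04]), 'ft_force': array([ 0.45268921, -0.1581869 ,  0.2594395 ]), 'torque': array([-0.01846993,  0.01021823, -0.0034329 ]), 'grip_width': 1.0027893976849027} 0.0187
scene {'fx': 476.7771930883293, 'fy': 476.7771930883293, 'cx': 246.0949951140814, 'cy': 195.07870794965652, 'pose': array([[ 0.76047627, -0.45655765,  0.46176937, -0.15099331],
       [-0.64923716, -0.54872132,  0.52668399, -0.79699641],
       [ 0.01292109, -0.70032852, -0.71370373,  1.22713242],
       [ 0.        ,  0.        ,  0.        ,  1.        ]])}
top {'fx': 412.5413444180716, 'fy': 412.5413444180716, 'cx': 257.52435702756594, 'cy': 194.25171885269512, 'pose': array([[-0.00636889, -0.99135919,  0.13102062,  0.38670913],
       [-0.99994263,  0.00518525, -0.00937317,  0.01036559],
       [ 0.00861281, -0.1310728 , -0.99133533,  1.24335316],
       [ 0.        ,  0.        ,  0.        ,  1.        ]])}
wrist {'fx': 304.5871645577985, 'fy': 304.5871645577985, 'cx': 250.61090235611312, 'cy': 192.73546482198634, 'tool_from_camera': array([[ 9.99999992e-01, -1.58592742e-05,  1.24182106e-04,
         6.56796898e-04],
       [-1.73404203e-05,  9.64835091e-01,  2.62855943e-01,
        -6.61432513e-02],
       [-1.23983958e-04, -2.62855943e-01,  9.64835083e-01,
        -1.43270280e-01],
       [ 0.00000000e+00,  0.00000000e+00,  0.00000000e+00,
         1.00000000e+00]])}
```

View pics/scene0.png

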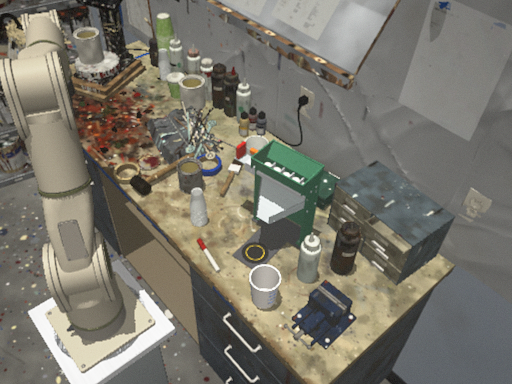

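View pics/top0.png

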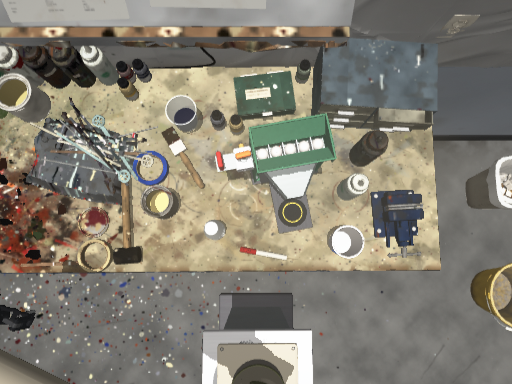

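View pics/wrist0.png

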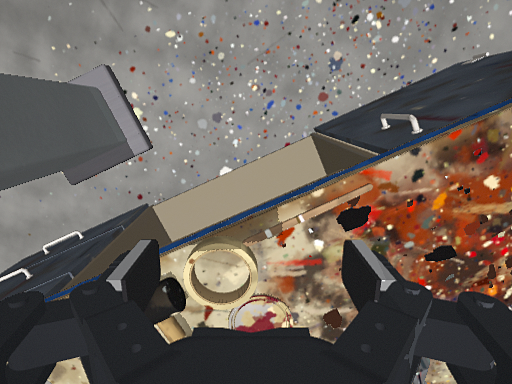

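Run:
```python
import cv2
im=cv2.imread("pics/top0.png")
cv2.imwrite("pics/top0c.png",cv2.resize(im[100:270,190:390],(800,680))[:600])
im=cv2.imread("pics/scene0.png")
cv2.imwrite("pics/scene0c.png",cv2.resize(im[130:310,180:380],(666,600)))
```

```text
(no output)
```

View pics/top0c.png

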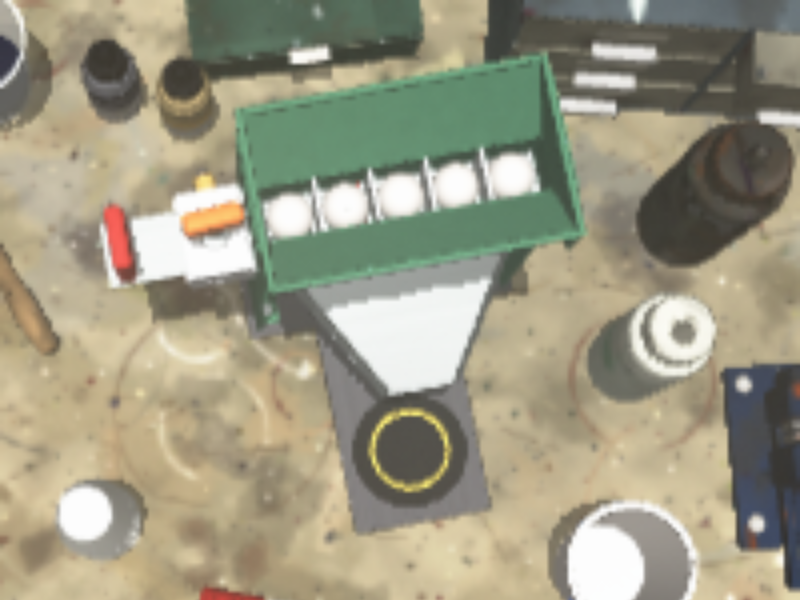

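View pics/scene0c.png

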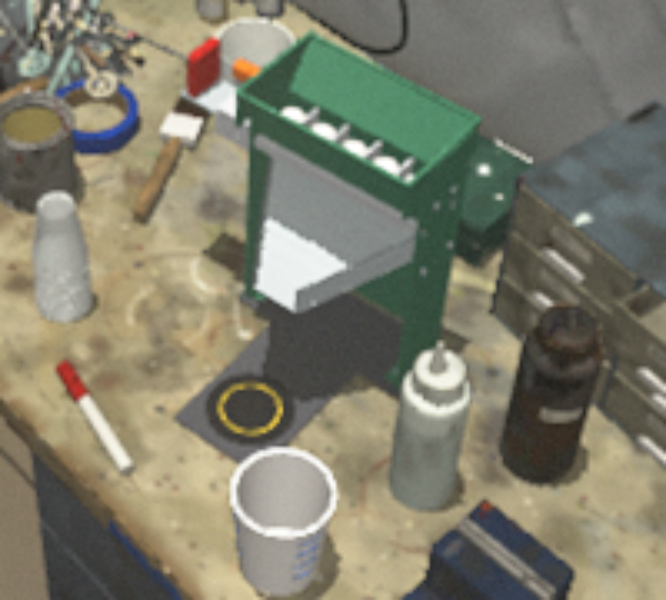

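```bash
cat > h.py <<'E'
import numpy as np, cv2
from workcell import manip, cams
from scipy.spatial.transform import Rotation as R
def ray(n,u,v,T=None):
    i=cams.camera_info(n)
    P=i["pose"] if T is None else T
    d=P[:3,:3]@np.array([(u-i["cx"])/i["fx"],(v-i["cy"])/i["fy"],1]); return P[:3,3],d/np.linalg.norm(d)
def onz(n,u,v,z,T=None):
    c,d=ray(n,u,v,T); return c+d*(z-c[2])/d[2]
def tri(rs):
    A=0;b=0
    for c,d in rs:
        M=np.eye(3)-np.outer(d,d); A=A+M; b=b+M@c
    p=np.linalg.solve(A,b); return p,[np.linalg.norm((np.eye(3)-np.outer(d,d))@(p-c)) for c,d in rs]
def wristT():
    o=manip.get_obs(); T=np.eye(4); T[:3,:3]=R.from_quat(o["ee_rot"]).as_matrix(); T[:3,3]=o["position"]
    return T@cams.camera_info("wrist")["tool_from_camera"]
def proj(n,p,T=None):
    i=cams.camera_info(n); P=i["pose"] if T is None else T
    q=P[:3,:3].T@(np.array(p)-P[:3,3]); return i["fx"]*q[0]/q[2]+i["cx"],i["fy"]*q[1]/q[2]+i["cy"]
def masks(im,lo,hi,roi=None,amin=8):
    h=cv2.cvtColor(im,cv2.COLOR_RGB2HSV); m=cv2.inRange(h,lo,hi)
    if roi: z=np.zeros_like(m); x0,y0,x1,y1=roi; z[y0:y1,x0:x1]=m[y0:y1,x0:x1]; m=z
    n,l,s,c=cv2.connectedComponentsWithStats(m); return [(s[i],c[i]) for i in range(1,n) if s[i,4]>=amin], m
def load(f): return cv2.imread(f)[:,:,::-1].copy()
E
python3 - <<'E'
from h import *
t=load("pics/top0.png"); s=load("pics/scene0.png")
for n,im,roi in (("top",t,(200,120,330,240)),("scene",s,(180,130,320,280))):
    for nm,lo,hi in (("red",(0,150,120),(6,255,255)),("red2",(172,150,120),(180,255,255)),("orange",(8,150,150),(18,255,255)),("yel",(22,120,120),(32,255,255))):
        print(n,nm,[(list(map(int,a)),c.round(1)) for a,c in masks(im,lo,hi,roi)[0]])
    # green
    m=masks(im,(60,90,40),(85,255,255),(230,100,350,250))[1]
E
```

```text
top red [([216, 152, 7, 15, 63], array([219. , 158.9]))]
top red2 []
top orange [([236, 151, 15, 8, 37], array([242.9, 154.2]))]
top yel [([282, 202, 20, 21, 64], array([292. , 211.2]))]
scene red [([237, 142, 9, 16, 68], array([239.8, 148.7])), ([197, 238, 9, 12, 50], array([201. , 243.5]))]
scene red2 []
scene orange [([250, 148, 8, 6, 33], array([253.1, 150.5]))]
scene yel [([245, 245, 20, 16, 90], array([255. , 252.5]))]
```

Run:
```python
from h import *
t=load("pics/top0.png"); s=load("pics/scene0.png")
print("ring",onz("top",292.2,211.9,.009),onz("scene",254.9,252.6,.009))
print(tri([ray("top",292.2,211.9),ray("scene",254.9,252.6)]))
print("grip",onz("top",219,158.9,.27), "pin",onz("top",242.9,154.2,.273), tri([ray("top",242.9,154.2),ray("scene",253.1,150.5)]))
print(tri([ray("top",219,158.9),ray("scene",239.8,148.7)]))
# balls
for (u,v) in ((190+290/4,100+214/4),(190+345/4,100+204/4),(190+402/4,100+193/4),(190+457/4,100+184/4),(190+512/4,100+173/4)): print(onz("top",u,v,.247))
# corners of mouth rim z=.303
for (u,v) in ((238,110),(545,57),(582,235),(268,288)): print(onz("top",190+u/4,100+v/4,.303))
# base plate front corners z=.006
for (u,v) in ((357,532),(491,508)): print("plate",onz("top",190+u/4,100+v/4,.006))
# cup
print("cup rim top",onz("top",190+632/4,100+560/4,.108))
g=cv2.cvtColor(s,cv2.COLOR_RGB2HSV)
print("rim scene",onz("scene",180+284/3.33,130+490/3.33,.108))
```

```text
ring [ 0.49583808 -0.10511312  0.009     ] [ 0.49128068 -0.11234318  0.009     ]
(array([ 0.4968939 , -0.10619306, -0.00184247]), [np.float64(0.00011637691124098412), np.float64(0.00011637691124090806)])
grip [0.60160869 0.09328221 0.27      ] pin [0.61221217 0.03571275 0.273     ] (array([0.60934586, 0.03717157, 0.27494101]), [np.float64(0.002802458550549792), np.float64(0.0028024585505499254)])
(array([0.60502258, 0.09653883, 0.24585476]), [np.float64(0.002239781023695659), np.float64(0.002239781023695469)])
[ 0.6198089 -0.0119854  0.247    ]
[ 0.62597578 -0.0460234   0.247     ]
[ 0.63278432 -0.08138552  0.247     ]
[ 0.63834539 -0.11556566  0.247     ]
[ 0.64518912 -0.14984869  0.247     ]
[0.66926491 0.01931828 0.303     ]
[ 0.70085629 -0.16216734  0.303     ]
[ 0.59346694 -0.18071892  0.303     ]
[0.56297659 0.00235775 0.303     ]
plate [ 0.43304976 -0.06554625  0.006     ]
plate [ 0.45036097 -0.16625048  0.006     ]
cup rim top [ 0.40897359 -0.24757971  0.108     ]
rim scene [ 0.40444442 -0.25188196  0.108     ]
```

>>> move_arm(
  claw=[1,1,1,1,1,1,1,1],
  dp=[
    [-0.05,0.08,-0.1625],
    [-0.05,0.08,-0.1625],
    [-0.05,0.08,-0.1625],
    [-0.05,0.08,-0.1625],
    [-0.107,0.171,0],
    [-0.107,0.171,0],
    [-0.107,0.171,0],
    [-0.107,0.171,0],
  ],
  turn=[
    [0,0,0],
    [0,0,0],
    [0,0,0],
    [0,0,0],
    [0,0,0],
    [0,0,0],
    [0,0,0],
    [0,0,0],
  ],
)

```text
clock: 0.82
position: [0.3894, 0.3705, 0.3613]
ee_rot: [0.84, 0.542, 0.0, -0.0]
ft_force: [1.4, 0.6, 0.2]
grip_width: 0.997
```

>>> move_arm(
  claw=[1,1,1,1,1,1,1,1],
  dp=[
    [-0.107,0.171,0],
    [-0.107,0.171,0],
    [-0.107,0.171,0],
    [-0.107,0.171,0],
    [-0.107,0.171,0],
    [-0.107,0.171,0],
    [-0.107,0.171,0],
    [-0.107,0.171,0],
  ],
  turn=[
    [0,0,0],
    [0,0,0],
    [0,0,0],
    [0,0,0],
    [0,0,0],
    [0,0,0],
    [0,0,0],
    [0,0,0],
  ],
)

```text
clock: 1.48
position: [0.5681, 0.1017, 0.3613]
ee_rot: [0.84, 0.542, 0.0, -0.0]
ft_force: [0.5, 1.0, 0.2]
grip_width: 0.999
```

>>> move_arm(
  claw=[1,1,1,1,1,1,1,1],
  dp=[
    [0,0,0],
    [0,0,0],
    [0,0,0],
    [0,0,0],
    [0,0,0],
    [0,0,0],
    [0,0,0],
    [0,0,0],
  ],
  turn=[
    [0,0,0.154],
    [0,0,0.154],
    [0,0,0.154],
    [0,0,0.154],
    [0,0,0.154],
    [0,0,0.154],
    [0,0,0.154],
    [0,0,0.154],
  ],
)

```text
clock: 2.15
position: [0.5674, 0.1035, 0.361]
ee_rot: [0.996, 0.086, -0.0, 0.0]
ft_force: [0.0, -0.2, -0.4]
grip_width: 0.999
```

Run:
```python
from h import *
T=wristT(); im=cams.camera("wrist"); cv2.imwrite("pics/w1.png",im[:,:,::-1]); np.save("w1T.npy",T)
print(proj("wrist",[.612,.0355,.27],T),proj("wrist",[.601,.0925,.274],T))
```

```text
(np.float64(287.23433682717086), np.float64(279.4371066294524)) (np.float64(288.7756088824724), np.float64(217.68795222305525))
```

View pics/w1.png

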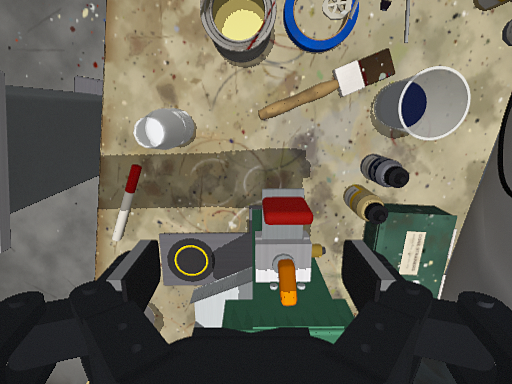

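Run:
```python
from h import *
T=np.load("w1T.npy"); im=load("pics/w1.png")
cv2.imwrite("pics/w1c.png",cv2.resize(im[180:320,230:340],(550,700),interpolation=cv2.INTER_CUBIC)[:600,:,::-1])
for nm,lo,hi in (("red",(0,150,150),(6,255,255)),("redall",(0,150,60),(6,255,255)),("orange",(8,150,150),(18,255,255))):
  print(nm,[(list(map(int,a)),c.round(1)) for a,c in masks(im,lo,hi,(220,150,340,320))[0]])
```

```text
red [([268, 214, 43, 8, 335], array([288.8, 217.5]))]
redall [([262, 197, 51, 28, 1232], array([286.5, 211.1]))]
orange [([280, 266, 17, 40, 479], array([287.6, 283. ]))]
```

View pics/w1c.png

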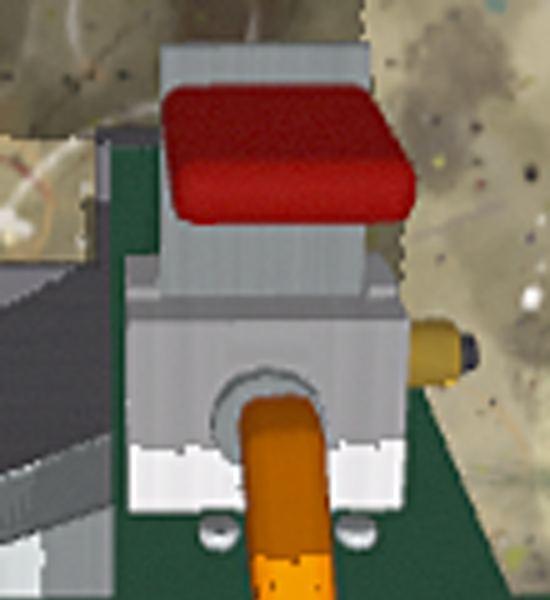

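>>> move_arm(
  claw=[1,1,1,0.6,0.6,0.6,0.6,0.6],
  dp=[
    [0.054,0.124,0],
    [0.054,0.124,0],
    [0.054,0.124,0],
    [0,0,0],
    [0,0,0.14],
    [0,0,0.14],
    [0,0,0.14],
    [0,0,0],
  ],
  turn=[
    [0,0,0],
    [0,0,0],
    [0,0,0],
    [0,0,0],
    [0,0,0],
    [0,0,0],
    [0,0,0],
    [0,0,0],
  ],
)

```text
clock: 2.87
position: [0.6101, 0.0363, 0.2716]
ee_rot: [0.996, 0.091, -0.004, 0.0]
ft_force: [-1.1, 0.9, -0.3]
grip_width: 0.601
```

Run:
```python
from h import *
T=wristT(); im=cams.camera("wrist"); cv2.imwrite("pics/w2.png",im[:,:,::-1])
```

```text
(no output)
```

View pics/w2.png

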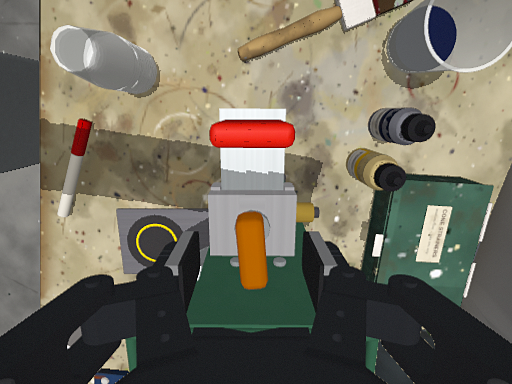

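>>> move_arm(
  claw=[0.6,0.6,0,0,0,0,0,0],
  dp=[
    [0,0,0.1],
    [0,0,0.02],
    [0,0,0],
    [0,0,0],
    [0,0,0],
    [0,0,0],
    [0,0,0],
    [0,0,0],
  ],
  turn=[
    [0,0,0],
    [0,0,0],
    [0,0,0],
    [0,0,0],
    [0,0,0],
    [0,0,0],
    [0,0,0],
    [0,0,0],
  ],
  grip_force=50,
)

```text
clock: 3.58
position: [0.6127, 0.036, 0.2548]
ee_rot: [0.996, 0.089, 0.001, -0.0]
ft_force: [-3.9, -0.0, 7.7]
grip_width: 0.154
```

Run:
```python
from h import *
o=manip.get_obs(); print(o["joint_pos"],o["ft_force"],o["grip_width"],o["position"])
```

```text
[-0.50727761  0.30885146  0.47485206  1.48272795 -0.14246645  1.38320553
  0.15321043] [-3.8542256  -0.01607494  7.65351565] 0.15407878729609603 [0.61268807 0.03600166 0.25482663]
```

>>> move_arm(
  claw=[0,0,0,0,0,0,0,0],
  dp=[
    [0,0,-0.03],
    [0,0,-0.05],
    [0,0,-0.05],
    [0,0,-0.08],
    [0,0,-0.08],
    [0,0,-0.1],
    [0,0,-0.1],
    [0,0,0],
  ],
  turn=[
    [0,0,0],
    [0,0,0],
    [0,0,0],
    [0,0,0],
    [0,0,0],
    [0,0,0],
    [0,0,0],
    [0,0,0],
  ],
)

```text
clock: 4.25
position: [0.6142, 0.0359, 0.3574]
ee_rot: [0.996, 0.089, 0.004, -0.0]
ft_force: [0.8, -0.8, -0.1]
grip_width: 0.153
```

Run:
```python
from h import *
T=wristT(); im=cams.camera("wrist"); cv2.imwrite("pics/w3.png",im[:,:,::-1])
```

```text
(no output)
```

View pics/w3.png

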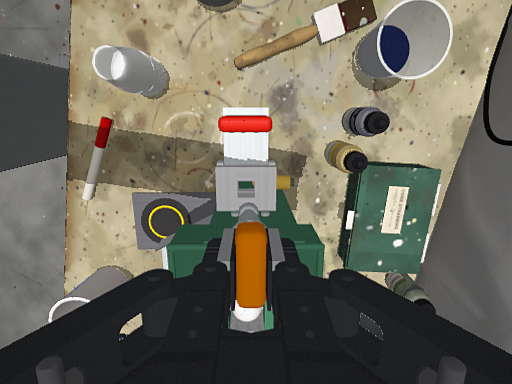

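Run:
```python
from h import *
print("cups top",onz("top",211,228,.14)); print("cups scene base",onz("scene",180+62/3.33,130+308/3.33,0))
print("marker",onz("top",241,249,.01),onz("top",287,259,.01)); print("brush",onz("top",203,187,.01),onz("top",165,130,.01)); print("tin",onz("top",158,203,.098))
print("bottle clear",onz("top",361,183,.2))
```

```text
cups top [0.44241411 0.12456929 0.14      ]
cups scene base [0.43359114 0.11253125 0.        ]
marker [0.3863579  0.04870511 0.01      ] [ 0.35618537 -0.08720607  0.01      ]
brush [0.57266275 0.16319436 0.01      ] [0.750368   0.28177647 0.01      ]
tin [0.51494376 0.27706852 0.098     ]
bottle clear [ 0.55233892 -0.26521374  0.2       ]
```

>>> move_arm(
  claw=[0,0,0,0,0,0,0,0],
  dp=[
    [-0.14,-0.015,0],
    [-0.14,-0.015,0],
    [-0.14,-0.015,0],
    [0,0,0],
    [0,0,0],
    [0,0,0],
    [0,0,0],
    [0,0,0],
  ],
  turn=[
    [0,0,0],
    [0,0,0],
    [0,0,0.154],
    [0,0,0.154],
    [0,0,0.154],
    [0,0,0.154],
    [0,0,0.154],
    [0,0,0.154],
  ],
)

```text
clock: 4.97
position: [0.5283, 0.03, 0.3515]
ee_rot: [0.962, -0.273, 0.0, -0.0]
ft_force: [0.0, -0.1, -1.2]
grip_width: 0.152
```

>>> move_arm(
  claw=[0,0,0,0,0,0,0,0],
  dp=[
    [0,0,0],
    [0,0,0],
    [0,0,0],
    [0,0,0],
    [0,0,0],
    [0,0,0],
    [0,0,0],
    [0,0,0],
  ],
  turn=[
    [0,0,0.154],
    [0,0,0.154],
    [0,0,0.154],
    [0,0,0.154],
    [0,0,0.154],
    [0,0,0.154],
    [0,0,0.154],
    [0,0,0],
  ],
)

```text
clock: 5.63
position: [0.5283, 0.03, 0.3514]
ee_rot: [0.765, -0.644, 0.0, -0.0]
ft_force: [0.2, 0.1, -0.8]
grip_width: 0.154
```

>>> move_arm(
  claw=[0,0,0,0,0,0,0,0],
  dp=[
    [0,0,0],
    [0,0,0],
    [0,0,0],
    [0,0,0],
    [0,0,0],
    [0,0,0],
    [0,0,0],
    [0,0,0],
  ],
  turn=[
    [0.143,0,0],
    [0.143,0,0],
    [0.143,0,0],
    [0.143,0,0],
    [0.143,0,0],
    [0.143,0,0],
    [0.143,0,0],
    [0,0,0],
  ],
)

```text
clock: 6.3
position: [0.5264, 0.0283, 0.35]
ee_rot: [0.714, -0.597, 0.234, -0.28]
ft_force: [0.4, -0.6, -1.2]
grip_width: 0.152
```

Run:
```python
from h import *
o=manip.get_obs(); M=R.from_quat(o["ee_rot"]).as_matrix(); print(o["joint_pos"],o["position"]); print(M.round(3)); print("tip",o["position"]+M[:,2]*.067)
T=wristT(); im=cams.camera("wrist"); cv2.imwrite("pics/w4.png",im[:,:,::-1])
im=cams.camera("scene"); cv2.imwrite("pics/s4.png",im[:,:,::-1])
```

```text
[-0.46327314 -0.49379932  0.24551839  2.15284361  0.19670758  0.72597621
 -1.68964074] [0.52635721 0.02834809 0.34995271]
[[ 0.178 -0.722  0.669]
 [-0.984 -0.13   0.121]
 [-0.    -0.68  -0.733]]
tip [0.57119129 0.03646155 0.30082964]
```

View pics/s4.png

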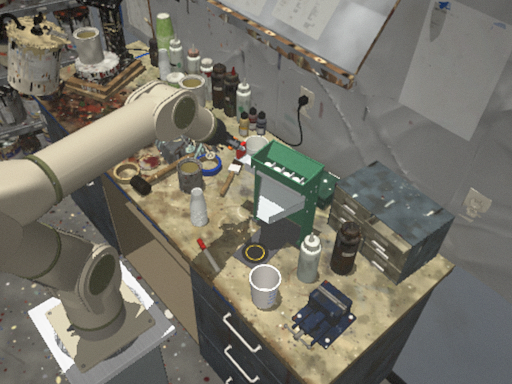

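View pics/w4.png

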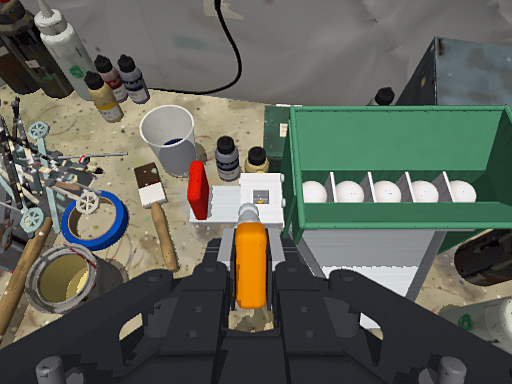

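>>> move_arm(
  claw=[0,0,0,0,0,0],
  dp=[
    [0,0,0],
    [0,0,0],
    [0,0,0],
    [0,0,0],
    [0,0,0],
    [0,0,0],
  ],
  turn=[
    [-0.128,0,0],
    [-0.128,0,0],
    [-0.128,0,0],
    [-0.128,0,0],
    [0,0,0],
    [0,0,0],
  ],
)

```text
clock: 6.9
position: [0.5297, 0.0325, 0.3514]
ee_rot: [0.757, -0.63, 0.109, -0.131]
ft_force: [-1.2, -0.0, -1.7]
grip_width: 0.156
```

Run:
```python
from h import *
o=manip.get_obs(); M=R.from_quat(o["ee_rot"]).as_matrix(); print(o["joint_pos"],o["position"]); print(M.round(3)); print("tip",o["position"]+M[:,2]*.067)
print(M.T@(np.array([.507,.029,.15])-o["position"])/.2)
```

```text
[-0.54451557 -0.20650071  0.34644928  1.80834217  0.07850432  1.18582947
 -1.59805375] [0.52967581 0.03247165 0.35139584]
[[ 0.182 -0.926  0.33 ]
 [-0.983 -0.171  0.061]
 [-0.    -0.336 -0.942]]
tip [0.55177895 0.0365774  0.28828012]
[-0.00311979  0.44588258  0.91013308]
```

>>> move_arm(
  claw=[0,0,0,0,0,0,0],
  dp=[
    [0,0.074,0.152],
    [0,0.074,0.152],
    [0,0.074,0.152],
    [0,0.074,0.152],
    [0,0.074,0.152],
    [0,0.074,0.152],
    [0,0,0],
  ],
  turn=[
    [0,0,0],
    [0,0,0],
    [0,0,0],
    [0,0,0],
    [0,0,0],
    [0,0,0],
    [0,0,0],
  ],
)

```text
clock: 7.48
position: [0.5016, 0.0273, 0.1438]
ee_rot: [0.757, -0.631, 0.106, -0.129]
ft_force: [-1.6, -0.0, -2.4]
grip_width: 0.152
```

Run:
```python
from h import *
o=manip.get_obs(); M=R.from_quat(o["ee_rot"]).as_matrix(); print(o["joint_pos"],o["position"]);print("tip",o["position"]+M[:,2]*.067)
print(M.T@(np.array([.507,.029,.069])-o["position"])/.2)
im=cams.camera("scene"); cv2.imwrite("pics/s5.png",im[130:310,150:370,::-1])
im=cams.camera("wrist"); cv2.imwrite("pics/w5.png",im[:,:,::-1])
```

```text
[-0.53605135 -0.12328547  0.38446175  2.18473205  0.04870792  0.73662046
 -1.56674607] [0.50163121 0.02732843 0.14379411]
tip [0.52328622 0.0314313  0.08052305]
[-0.00261455  0.09666302  0.36234492]
```

View pics/s5.png

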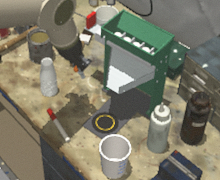

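View pics/w5.png

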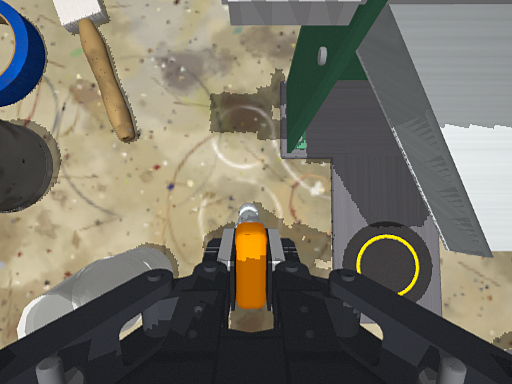

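>>> move_arm(
  claw=[0,0,0,0,0],
  dp=[
    [0,0.042,0.117],
    [0,0.042,0.117],
    [0,0.042,0.117],
    [0,0,0],
    [0,0,0],
  ],
  turn=[
    [0,0,0],
    [0,0,0],
    [0,0,0],
    [0,0,0],
    [0,0,0],
  ],
)

```text
clock: 8.0
position: [0.5071, 0.0282, 0.0769]
ee_rot: [0.756, -0.631, 0.109, -0.132]
ft_force: [-1.0, 0.7, 0.9]
grip_width: 0.15
```

Run:
```python
from h import *
o=manip.get_obs(); M=R.from_quat(o["ee_rot"]).as_matrix(); print(o["joint_pos"],o["position"]);print("tip",o["position"]+M[:,2]*.067,o["ft_force"]); print(M)
```

```text
[-5.40523981e-01  3.90036863e-04  4.12228765e-01  2.24727600e+00
 -3.88033915e-02  5.50317554e-01 -1.48976770e+00] [0.5071183  0.02822293 0.07692393]
tip [0.52935003 0.03245149 0.01386151] [-0.99414003  0.65249675  0.85438128]
[[ 0.17930056 -0.92614733  0.33181686]
 [-0.98379048 -0.16784831  0.0631129 ]
 [-0.00275694 -0.33775445 -0.94123022]]
```

>>> move_arm(
  claw=[0,0,0.5,0.5,0.5,0.5],
  dp=[
    [0,0.0135,0.038],
    [0,0,0],
    [0,0,0],
    [0,0,0],
    [0,0,0],
    [0,0,0],
  ],
  turn=[
    [0,0,0],
    [0,0,0],
    [0,0,0],
    [0,0,0],
    [0,0,0],
    [0,0,0],
  ],
)

```text
clock: 8.5
position: [0.5064, 0.028, 0.0677]
ee_rot: [0.756, -0.632, 0.109, -0.132]
ft_force: [-0.2, 0.4, -0.2]
grip_width: 0.501
```

Run:
```python
from h import *
im=cams.camera("wrist"); cv2.imwrite("pics/w6.png",im[:,:,::-1])
```

```text
(no output)
```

View pics/w6.png

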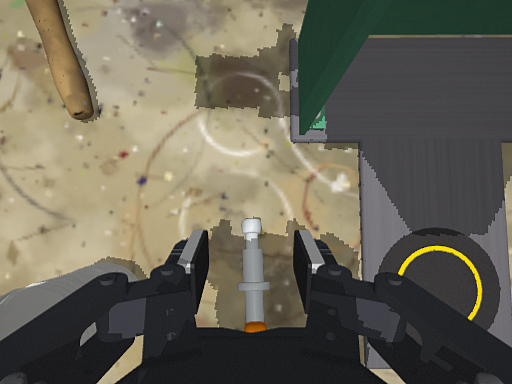

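>>> move_arm(
  claw=[0.5,0.5,0.5,0.5,0.5,0.5,0.5,0.5],
  dp=[
    [0,-0.0675,-0.188],
    [0,-0.0675,-0.188],
    [0,-0.0675,-0.188],
    [0,-0.0675,-0.188],
    [0,-0.0675,-0.188],
    [0,0,0],
    [0,0,0],
    [0,0,0],
  ],
  turn=[
    [0,0,0],
    [0,0,0],
    [0,0,0],
    [0,0,0],
    [0,0,0],
    [-0.146,0,0],
    [-0.146,0,0],
    [-0.146,0,0],
  ],
)

```text
clock: 9.22
position: [0.5068, 0.0277, 0.2695]
ee_rot: [0.768, -0.641, -0.002, -0.001]
ft_force: [0.5, 0.2, -0.1]
grip_width: 0.499
```

>>> move_arm(
  claw=[0.5,0.5,0.5,0.5,0.5,0.5,0.5,0.5],
  dp=[
    [0,0,0],
    [0,0,0],
    [0,0,0],
    [0,0,0],
    [0,0,0],
    [0,0,0],
    [0,0,0],
    [0,0,0],
  ],
  turn=[
    [0,0,-0.154],
    [0,0,-0.154],
    [0,0,-0.154],
    [0,0,-0.154],
    [0,0,-0.154],
    [0,0,-0.154],
    [0,0,-0.154],
    [0,0,-0.154],
  ],
)

```text
clock: 9.88
position: [0.5064, 0.0273, 0.2669]
ee_rot: [0.978, -0.207, -0.001, -0.001]
ft_force: [0.3, -1.1, -0.5]
grip_width: 0.498
```

>>> move_arm(
  claw=[0.5,0.5,0.5,0.5,0.5,0.5],
  dp=[
    [0,0,0],
    [0,0,0],
    [0,0,0],
    [0,0,0],
    [0,0,0],
    [0,0,0],
  ],
  turn=[
    [0,0,-0.154],
    [0,0,-0.154],
    [0,0,-0.154],
    [0,0,-0.154],
    [0,0,-0.154],
    [0,0,0],
  ],
)

```text
clock: 10.38
position: [0.5064, 0.0273, 0.2669]
ee_rot: [0.996, 0.093, -0.0, -0.001]
ft_force: [0.3, 0.2, -0.2]
grip_width: 0.504
```

Run:
```python
from h import *
o=manip.get_obs(); M=R.from_quat(o["ee_rot"]).as_matrix(); print(o["joint_pos"],o["position"]); print(M.round(3))
im=cams.camera("wrist"); cv2.imwrite("pics/w7.png",im[:,:,::-1])
im=cams.camera("scene"); cv2.imwrite("pics/s7.png",cv2.resize(im[130:330,150:370,::-1],(660,600)))
```

```text
[-0.52513407  0.04178417  0.39798484  1.73109633 -0.01943693  1.37286419
  0.06348892] [0.50642376 0.02732405 0.26689723]
[[ 0.983  0.186 -0.001]
 [ 0.186 -0.983  0.003]
 [-0.001 -0.003 -1.   ]]
```

View pics/s7.png

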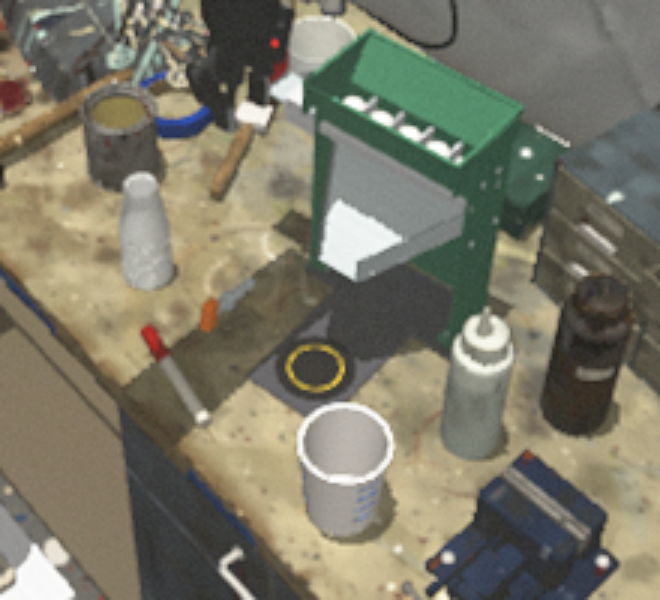

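>>> move_arm(
  claw=[0.5,0.5,0.5,0.5,0.5,0.5,0.5],
  dp=[
    [-0.104,0.157,0],
    [-0.104,0.157,0],
    [-0.104,0.157,0],
    [-0.104,0.157,0],
    [-0.104,0.157,0],
    [-0.104,0.157,0],
    [0,0,0],
  ],
  turn=[
    [0,0,0],
    [0,0,0],
    [0,0,0],
    [0,0,0],
    [0,0,0],
    [0,0,0],
    [0,0,0],
  ],
)

```text
clock: 11.07
position: [0.4146, -0.1873, 0.2669]
ee_rot: [0.996, 0.084, -0.0, -0.001]
ft_force: [0.7, -1.5, -0.7]
grip_width: 0.499
```

Run:
```python
from h import *
T=wristT(); im=cams.camera("wrist"); cv2.imwrite("pics/w8.png",im[:,:,::-1]); np.save("w8T.npy",T)
print(manip.get_obs()["joint_pos"],manip.get_obs()["position"],proj("wrist",[.409,-.2476,.108],T))
```

```text
[-0.32740843 -0.11606057  0.60537813  1.85630959  0.06408312  1.38216246
  0.43317041] [ 0.41614823 -0.18389289  0.26680104] (np.float64(235.44519673665104), np.float64(232.0425375298509))
```

View pics/w8.png

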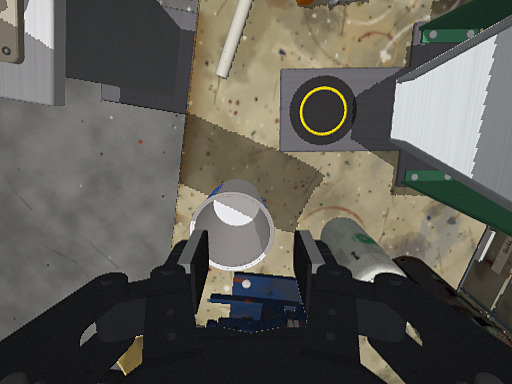

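Run:
```python
from h import *
T=np.load("w8T.npy"); im=load("pics/w8.png")
print(masks(im,(22,120,120),(32,255,255),(270,60,380,160))[0])
for a in ((323.3,110.3),): print("ring",onz("wrist",*a,.008,T))
print("cup",onz("wrist",232,230.5,.108,T),onz("wrist",189,230,.108,T),onz("wrist",275,230,.108,T))
cv2.imwrite("pics/w8c.png",cv2.resize(im[170:290,170:300],(650,600))[:,:,::-1])
```

```text
[(array([300,  86,  47,  50, 428], dtype=int32), array([322.5771028 , 110.29672897]))]
ring [ 0.49533813 -0.10600029  0.008     ]
cup [ 0.40511433 -0.24647136  0.108     ] [ 0.35992811 -0.253549    0.108     ] [ 0.45011601 -0.23826869  0.108     ]
```

View pics/w8c.png

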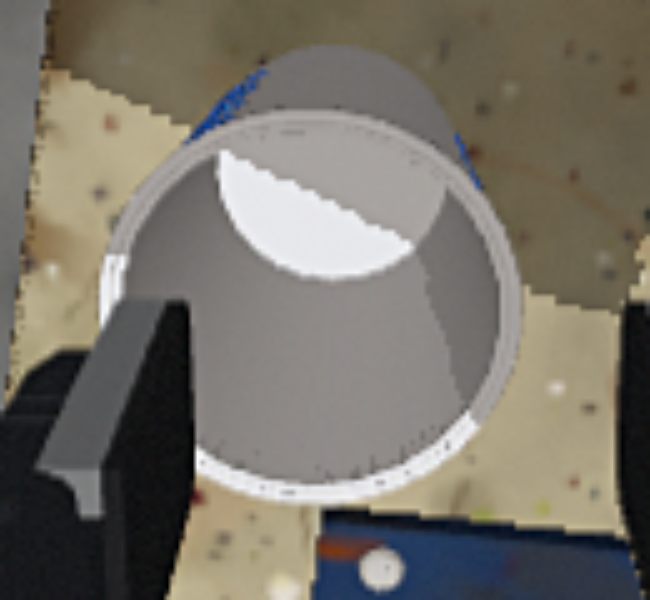

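>>> move_arm(
  claw=[0.4,0.4,0.4,0.4,0.4,0.4],
  dp=[
    [-0.104,0.101,0],
    [-0.104,0.101,0],
    [-0.104,0.101,0],
    [0,0,0.18],
    [0,0,0.18],
    [0,0,0],
  ],
  turn=[
    [0,0,0],
    [0,0,0],
    [0,0,0],
    [0,0,0],
    [0,0,0],
    [0,0,0],
  ],
)

```text
clock: 11.62
position: [0.3646, -0.2491, 0.1894]
ee_rot: [0.996, 0.089, -0.004, -0.003]
ft_force: [-0.5, 0.6, -1.4]
grip_width: 0.399
```

Run:
```python
from h import *
T=wristT(); im=cams.camera("wrist"); cv2.imwrite("pics/w9.png",im[:,:,::-1]); np.save("w9T.npy",T)
o=manip.get_obs(); M=R.from_quat(o["ee_rot"]).as_matrix()
print(o["joint_pos"],o["position"],M.T@(np.array([.3646,-.254,.074])-o["position"])/.2)
print(proj("wrist",o["position"]+M[:,2]*-.019,T), proj("wrist",[.3646,-.254,.108],T))
```

```text
[-0.25669307 -0.09880491  0.72634831  1.99446572  0.06875289  1.22943712
  0.62311969] [ 0.36579689 -0.24969578  0.19243737] [-0.00642756  0.02317805  0.59211967]
(np.float64(251.1308180883584), np.float64(268.23576731120176)) (np.float64(249.36859199109432), np.float64(206.4446397563624))
```

View pics/w9.png

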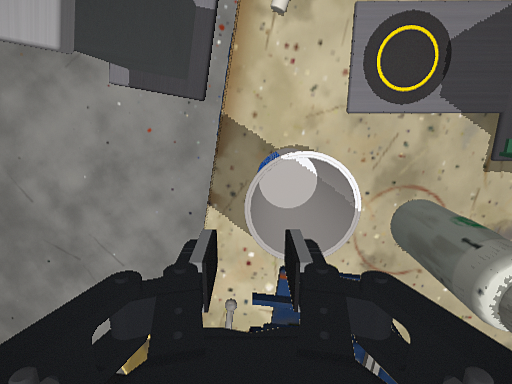

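>>> move_arm(
  claw=[0.4,0.4,0.4,0.4,0.4,0.4],
  dp=[
    [-0.006,0.023,0],
    [0,0,0.148],
    [0,0,0.148],
    [0,0,0.148],
    [0,0,0.148],
    [0,0,0],
  ],
  turn=[
    [0,0,0],
    [0,0,0],
    [0,0,0],
    [0,0,0],
    [0,0,0],
    [0,0,0],
  ],
)

```text
clock: 12.17
position: [0.3658, -0.2545, 0.0736]
ee_rot: [0.996, 0.091, -0.003, -0.002]
ft_force: [-1.7, 2.2, -0.4]
grip_width: 0.398
```

Run:
```python
from h import *
im=cams.camera("wrist"); cv2.imwrite("pics/w10.png",im[:,:,::-1])
o=manip.get_obs(); print(o["joint_pos"],o["position"],o["ft_force"])
```

```text
[-0.22768438  0.11181116  0.77921673  2.11854293 -0.09653184  0.95052592
  0.78621455] [ 0.36656844 -0.25537358  0.07592731] [ 0.0567145  -0.29069894  1.14295745]
```

View pics/w10.png

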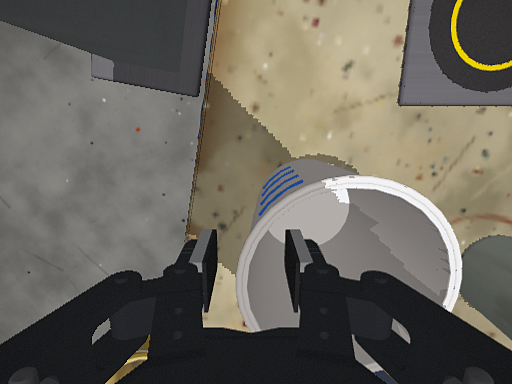

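>>> move_arm(
  claw=[0,0,0,0,0,0],
  dp=[
    [0,0,0],
    [0,0,0],
    [0,0,0],
    [0,0,0],
    [0,0,0],
    [0,0,0],
  ],
  turn=[
    [0,0,0],
    [0,0,0],
    [0,0,0],
    [0,0,0],
    [0,0,0],
    [0,0,0],
  ],
  grip_force=40,
)

```text
clock: 12.72
position: [0.3689, -0.2564, 0.0786]
ee_rot: [0.996, 0.09, 0.002, -0.001]
ft_force: [-2.2, 0.9, 11.1]
grip_width: 0.046
```

>>> move_arm(
  claw=[0,0,0,0],
  dp=[
    [0,0,-0.05],
    [0,0,-0.1],
    [0,0,0],
    [0,0,0],
  ],
  turn=[
    [0,0,0],
    [0,0,0],
    [0,0,0],
    [0,0,0],
  ],
)

```text
clock: 13.05
position: [0.3677, -0.2559, 0.1076]
ee_rot: [0.996, 0.091, 0.001, -0.001]
ft_force: [0.2, 0.1, -1.2]
grip_width: 0.041
```

Run:
```python
from h import *
im=cams.camera("wrist"); cv2.imwrite("pics/w11.png",im[:,:,::-1])
im=cams.camera("scene"); cv2.imwrite("pics/s11.png",cv2.resize(im[130:330,150:370,::-1],(660,600)))
o=manip.get_obs(); M=R.from_quat(o["ee_rot"]).as_matrix(); print(o["joint_pos"],o["position"],o["ft_force"],M)
```

```text
[-0.24624315  0.04556809  0.78269115  2.0930367  -0.04069195  1.01868489
  0.73881675] [ 0.36672081 -0.25539656  0.1060756 ] [-0.07123407 -0.01809857 -0.92396875] [[ 9.83579886e-01  1.80472588e-01 -5.02122362e-04]
 [ 1.80473265e-01 -9.83574609e-01  3.22305551e-03]
 [ 8.77983637e-05 -3.26075223e-03 -9.99994680e-01]]
```

View pics/w11.png

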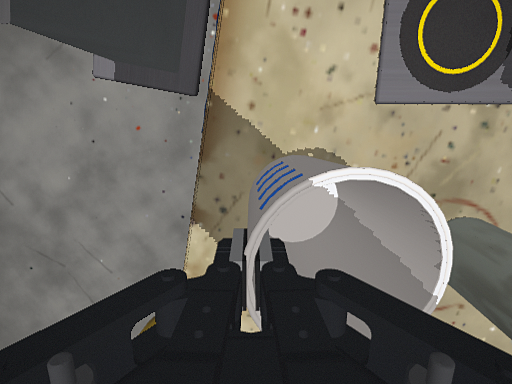

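View pics/s11.png

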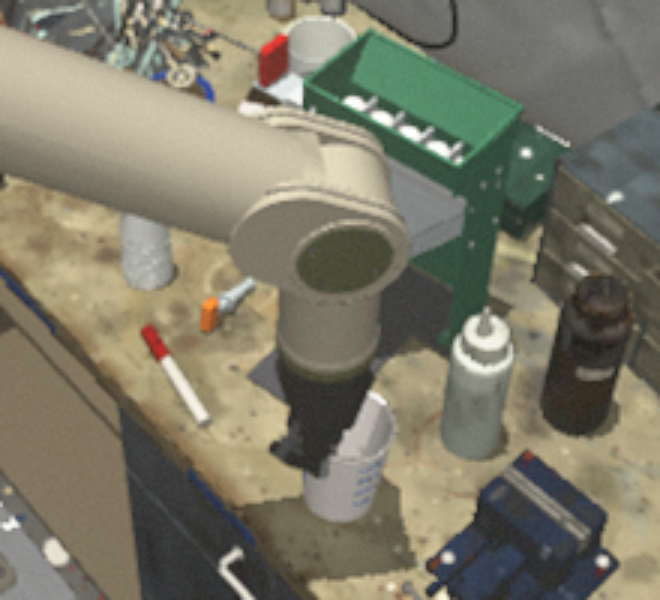

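Run:
```python
from h import *
from scipy.optimize import least_squares
T=wristT(); im=load("pics/w11.png")
h=cv2.cvtColor(im,cv2.COLOR_RGB2HSV)
cv2.imwrite("pics/w11c.png",cv2.resize(im[150:340,230:470],(760,600))[:,:,::-1])
o=manip.get_obs(); print(o["clock"],o["position"],o["grip_width"])
```

```text
13.15 [ 0.36672081 -0.25539656  0.1060756 ] 0.04130333725057032
```

View pics/w11c.png

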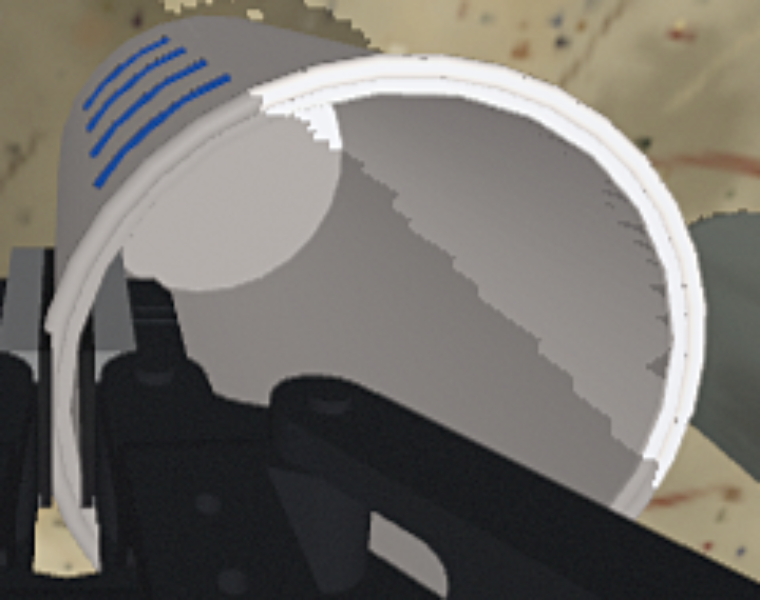

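Run:
```python
from h import *
from scipy.optimize import least_squares
T=wristT()
pts=[(46,330),(60,270),(110,190),(180,130),(250,92),(340,62),(430,55),(520,70),(600,115),(660,180),(695,260),(705,320),(695,400),(660,485),(635,518),(52,450),(70,535)]
for z in (.130,.1355,.139):
  P=np.array([onz("wrist",230+a/3.1667,150+b/3.158,z,T)[:2] for a,b in pts])
  r=least_squares(lambda q:np.hypot(*(P-q[:2]).T)-q[2],[.4,-.25,.043]); print(z,r.x,np.abs(r.fun).max())
  c=r.x[:2]
o=manip.get_obs();M=R.from_quat(o["ee_rot"]).as_matrix()
for z in (.1355,):
  print((M.T@(np.array([*r.x[:2],.1])-o["position"])))
```

```text
0.13 [ 0.40893819 -0.24900755  0.04585158] 0.0020533396724286695
0.1355 [ 0.40648524 -0.24628484  0.04374235] 0.001958883684035989
0.139 [ 0.40492428 -0.24455221  0.04240011] 0.001898775406743991
[ 0.03953275 -0.00375174  0.00609133]
```

>>> move_arm(
  claw=[0,0,0,0,0,0],
  dp=[
    [0.062,-0.122,0],
    [0.062,-0.122,0],
    [0.062,-0.122,0.02],
    [0.062,-0.122,0.02],
    [0.062,-0.122,0.02],
    [0,0,0],
  ],
  turn=[
    [0,0,0],
    [0,0,0],
    [0,0,0],
    [0,0,0],
    [0,0,0],
    [0,0,0],
  ],
)

```text
clock: 13.65
position: [0.406, -0.1197, 0.0931]
ee_rot: [0.996, 0.093, -0.001, -0.002]
ft_force: [0.1, -0.1, -0.8]
grip_width: 0.044
```

Run:
```python
from h import *
im=cams.camera("wrist"); cv2.imwrite("pics/w12.png",im[:,:,::-1])
o=manip.get_obs(); M=R.from_quat(o["ee_rot"]).as_matrix(); print(o["joint_pos"],o["position"],o["ft_force"],M.round(3))
c=np.array([.495,-.106]); t=c-M[:2,0]*.0405+M[:2,1]*.0018
print(t,M.T@(np.array([*t,.0945])-o["position"])/.2)
```

```text
[-0.42181794  0.00395854  0.61876192  2.15199177 -0.00546861  0.98988852
  0.38564041] [ 0.40552044 -0.12212718  0.09338338] [ 0.1179554  -1.37980378  0.11017671] [[ 0.983  0.185 -0.003]
 [ 0.185 -0.983  0.003]
 [-0.002 -0.003 -1.   ]]
[ 0.45552866 -0.11524637] [ 0.25208037  0.01233019 -0.00623089]
```

View pics/w12.png

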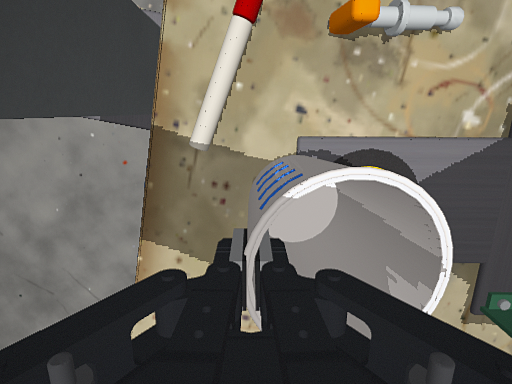

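>>> move_arm(
  claw=[0,0,0,0,0,0],
  dp=[
    [0.063,0.003,0],
    [0.063,0.003,0],
    [0.063,0.003,0],
    [0.063,0.003,0],
    [0,0,0],
    [0,0,0],
  ],
  turn=[
    [0,0,0],
    [0,0,0],
    [0,0,0],
    [0,0,0],
    [0,0,0],
    [0,0,0],
  ],
)

```text
clock: 14.2
position: [0.4551, -0.1186, 0.0937]
ee_rot: [0.996, 0.09, -0.001, -0.001]
ft_force: [-0.9, -1.0, -0.9]
grip_width: 0.042
```

>>> move_arm(
  claw=[0,0,0,0],
  dp=[
    [0,0,0.02],
    [0,0,0.02],
    [0,0,0.005],
    [0,0,0],
  ],
  turn=[
    [0,0,0],
    [0,0,0],
    [0,0,0],
    [0,0,0],
  ],
)

```text
clock: 14.53
position: [0.4539, -0.1192, 0.0862]
ee_rot: [0.996, 0.089, -0.002, -0.002]
ft_force: [-17.2, -2.2, 31.8]
grip_width: 0.038
```

Run:
```python
from h import *
im=cams.camera("wrist"); cv2.imwrite("pics/w13.png",im[:,:,::-1])
o=manip.get_obs(); M=R.from_quat(o["ee_rot"]).as_matrix(); print(o["joint_pos"],o["position"],o["ft_force"],M.round(3))
print(o["position"]+M[:,0]*.0405-M[:,1]*.0018)
```

```text
[-0.41509122  0.14335115  0.62003647  2.05147005 -0.10363469  0.97957285
  0.43727614] [ 0.45404026 -0.11910056  0.08626709] [-17.87434694  -2.20647864  29.71725833] [[ 0.984  0.178 -0.003]
 [ 0.178 -0.984  0.004]
 [-0.003 -0.004 -1.   ]]
[ 0.49357286 -0.11011976  0.08617179]
```

View pics/w13.png

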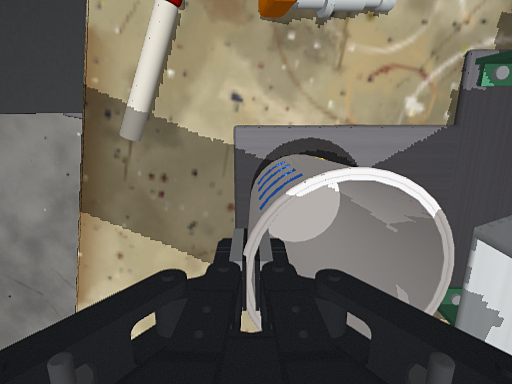

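>>> move_arm(
  claw=[0,0,0,0],
  dp=[
    [0,0,-0.02],
    [0.006,-0.02,0],
    [0,0,0],
    [0,0,0],
  ],
  turn=[
    [0,0,0],
    [0,0,0],
    [0,0,0],
    [0,0,0],
  ],
)

```text
clock: 14.92
position: [0.4557, -0.1131, 0.0887]
ee_rot: [0.996, 0.091, -0.001, -0.002]
ft_force: [-0.4, -0.6, -0.1]
grip_width: 0.041
```

>>> move_arm(
  claw=[0,0,0.35,0.35,0.35,0.35],
  dp=[
    [0,0,0.009],
    [0,0,0],
    [0,0,0],
    [0,0,0],
    [0,0,0],
    [0,0,0],
  ],
  turn=[
    [0,0,0],
    [0,0,0],
    [0,0,0],
    [0,0,0],
    [0,0,0],
    [0,0,0],
  ],
)

```text
clock: 15.42
position: [0.4561, -0.1135, 0.0872]
ee_rot: [0.996, 0.09, -0.0, -0.001]
ft_force: [0.5, 0.3, 0.3]
grip_width: 0.346
```

Run:
```python
from h import *
im=cams.camera("wrist"); cv2.imwrite("pics/w14.png",im[:,:,::-1])
```

```text
(no output)
```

View pics/w14.png

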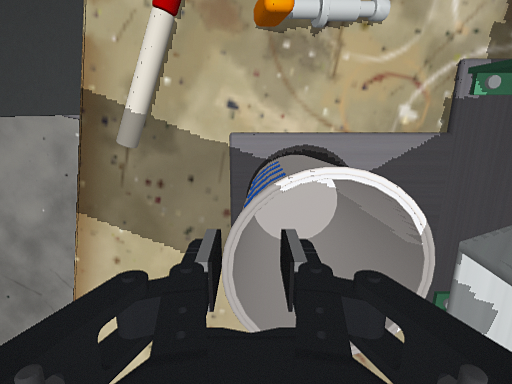

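>>> move_arm(
  claw=[0.35,0.35,0.35,0.35,0.35,0.35,0.35,0.35],
  dp=[
    [0,0,-0.05],
    [0,0,-0.15],
    [0,0,-0.2],
    [0,0,-0.2],
    [0,0,-0.2],
    [0,0,-0.2],
    [0,0,-0.2],
    [0,0,0],
  ],
  turn=[
    [0,0,0],
    [0,0,0],
    [0,0,0],
    [0,0,0],
    [0,0,0],
    [0,0,0],
    [0,0,0],
    [0,0,0],
  ],
)

```text
clock: 16.13
position: [0.4585, -0.115, 0.3355]
ee_rot: [0.996, 0.09, 0.005, -0.001]
ft_force: [0.7, 0.5, -0.2]
grip_width: 0.35
```

Run:
```python
from h import *
T=wristT(); im=cams.camera("wrist"); cv2.imwrite("pics/w15.png",im[:,:,::-1]); np.save("w15T.npy",T)
o=manip.get_obs(); M=R.from_quat(o["ee_rot"]).as_matrix(); print(o["joint_pos"],o["position"],M.round(3))
print(proj("wrist",[.495,-.106,.116],T))
im=cams.camera("scene"); cv2.imwrite("pics/s15.png",cv2.resize(im[130:330,150:370,::-1],(660,600)))
```

```text
[-0.47639872 -0.09536817  0.59064817  1.70839566  0.04928155  1.50682673
  0.28996588] [ 0.45775721 -0.11476721  0.33188457] [[ 0.984  0.18   0.006]
 [ 0.18  -0.984  0.003]
 [ 0.007 -0.002 -1.   ]]
(np.float64(279.45396711044117), np.float64(165.50555537830706))
```

View pics/w15.png

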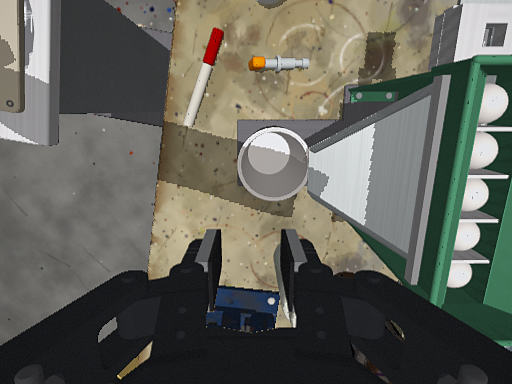

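View pics/s15.png

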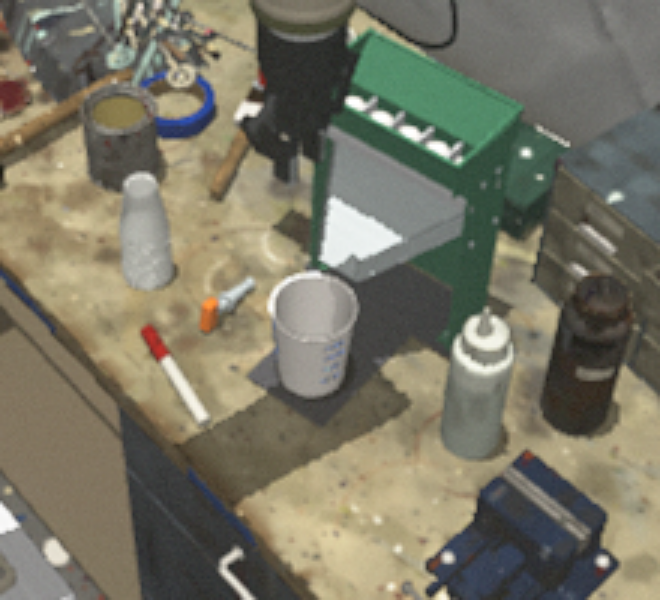

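Run:
```python
from h import *
T=np.load("w15T.npy"); im=load("pics/w15.png")
cv2.imwrite("pics/w15c.png",cv2.resize(im[110:220,225:365],(760,597))[:,:,::-1])
th=np.radians(10.1); X=np.array([np.cos(th),np.sin(th),0]);Y=np.array([-X[1],X[0],0]);O=np.array([.632,-.081,0])
for y in (-.0255,.0255):
  for z in (.14,.166): print("lip",y,z,proj("wrist",O+X*-.11+Y*y+[0,0,z],T))
print("plate corner",proj("wrist",O+X*-.195+Y*.052+[0,0,.006],T),proj("wrist",O+X*-.03+Y*.102+[0,0,.006],T))
```

```text
lip -0.0255 0.14 (np.float64(306.28302505720046), np.float64(190.59215452157224))
lip -0.0255 0.166 (np.float64(310.7892523428489), np.float64(196.78538120347665))
lip 0.0255 0.14 (np.float64(308.677207765694), np.float64(146.11096757468894))
lip 0.0255 0.166 (np.float64(313.56798865982347), np.float64(148.99807364945724))
plate corner (np.float64(236.20487718618222), np.float64(118.13468634573515)) (np.float64(348.20678447970045), np.float64(83.59217448654867))
```

View pics/w15c.png

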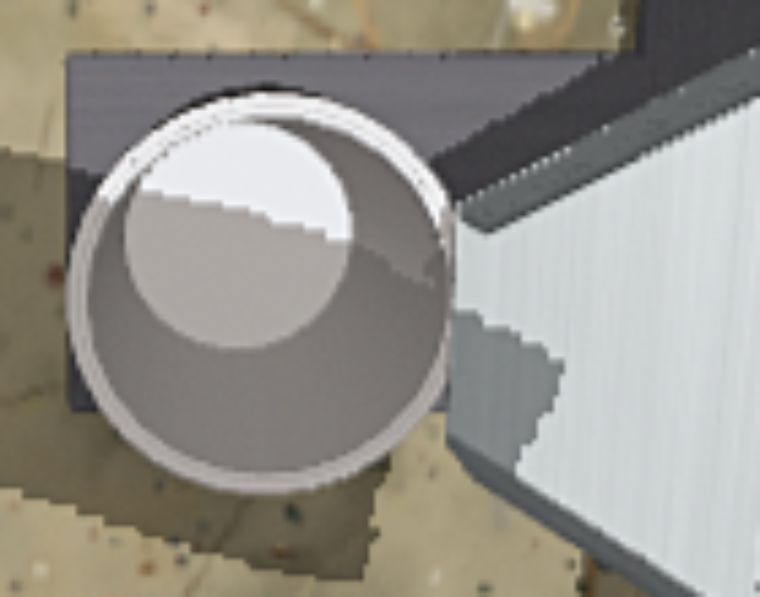

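Run:
```python
from h import *
T=np.load("w15T.npy")
th=np.radians(10.1); X=np.array([np.cos(th),np.sin(th),0]);Y=np.array([-X[1],X[0],0]);O=np.array([.632,-.081,0])
p=onz("wrist",274.2,163.9,.114,T); print(p,(p-O)@X,(p-O)@Y)
p=onz("wrist",225+238/5.43,110+237/5.43,.009,T); print("floor",p,(p-O)@X,(p-O)@Y)
for a in ((237.3,119.9),(237.5,185.5)):
  p=onz("wrist",*a,.006,T); print("plate",p,(p-O)@X,(p-O)@Y)
p=onz("wrist",308,163,.14,T); print("lip",(p-O)@X)
```

```text
[ 0.48860255 -0.10551874  0.114     ] -0.14547501094172666 0.0010083678220625587
floor [ 0.48950789 -0.10744734  0.009     ] -0.14492192316594402 -0.0010491192345731906
plate [ 0.43296251 -0.06625958  0.006     ] -0.19336806254953426 0.04941653984076398
plate [ 0.45043677 -0.16673241  0.006     ] -0.193784191184365 -0.052563685155649305
lip -0.10973873511310604
```

>>> move_arm(
  claw=[0.4,0.4,0.4,0.4,0.4,0.4,0.4,0.4],
  dp=[
    [0,0,-0.1],
    [0,0,0],
    [0,0,0],
    [0,0,0],
    [0,0,0],
    [0,0,0],
    [0,0,0],
    [0,0,0],
  ],
  turn=[
    [0,0,0.154],
    [0,0,0.154],
    [0,0,0.154],
    [0,0,0.154],
    [0,0,0.154],
    [0,0,0.154],
    [0,0,0.154],
    [0,0,0.154],
  ],
)

```text
clock: 16.9
position: [0.4557, -0.1143, 0.3463]
ee_rot: [0.922, -0.386, -0.002, -0.001]
ft_force: [-0.7, -0.4, 0.0]
grip_width: 0.401
```

>>> move_arm(
  claw=[0.4,0.4,0.4,0.4,0.4,0.4],
  dp=[
    [0,0,0],
    [0,0,0],
    [0,0,0],
    [0,0,0],
    [0,0,0],
    [0,0,0],
  ],
  turn=[
    [0,0,0.154],
    [0,0,0.154],
    [0,0,0.154],
    [0,0,0.154],
    [0,0,0.154],
    [0,0,0],
  ],
)

```text
clock: 17.4
position: [0.4558, -0.1143, 0.3463]
ee_rot: [0.766, -0.643, -0.002, 0.0]
ft_force: [0.1, -0.0, -0.2]
grip_width: 0.399
```

Run:
```python
from h import *
o=manip.get_obs(); M=R.from_quat(o["ee_rot"]).as_matrix(); print(o["joint_pos"],o["position"],M.round(3))
print(np.degrees(np.arctan2(M[1,0],M[0,0])), M.T@(np.array([.601,.0923,.35])-o["position"])/.2)
```

```text
[-0.39363426 -0.08500349  0.51265333  1.67503636  0.03943168  1.54423447
 -1.28110027] [ 0.45577463 -0.11429682  0.34633992] [[ 0.173 -0.985 -0.003]
 [-0.985 -0.173  0.003]
 [-0.003  0.003 -1.   ]]
-80.06442423904855 [-0.89225866 -0.89342263 -0.01793642]
```

>>> move_arm(
  claw=[0.4,0.4,0.4,0.4,0.4,0.4,0.4,0.4],
  dp=[
    [-0.18,0,0],
    [-0.18,0,0],
    [-0.15,-0.1,0],
    [-0.13,-0.13,0],
    [-0.13,-0.13,0],
    [-0.12,-0.14,0],
    [0,-0.19,0],
    [0,-0.2,0],
  ],
  turn=[
    [0,0,0],
    [0,0,0],
    [0,0,0],
    [0,0,0],
    [0,0,0],
    [0,0,0],
    [0,0,0],
    [0,0,0],
  ],
)

```text
clock: 18.07
position: [0.6003, 0.0951, 0.3471]
ee_rot: [0.77, -0.638, -0.002, -0.001]
ft_force: [-0.1, -0.8, 0.6]
grip_width: 0.399
```

>>> move_arm(
  claw=[0.4,0.4],
  dp=[
    [0,0,0],
    [0,0,0],
  ],
  turn=[
    [0,0,0],
    [0,0,0],
  ],
)

```text
clock: 18.23
position: [0.6004, 0.0931, 0.3441]
ee_rot: [0.769, -0.639, -0.002, 0.002]
ft_force: [-1.3, -0.2, 0.3]
grip_width: 0.397
```

Run:
```python
from h import *
T=wristT(); im=cams.camera("wrist"); cv2.imwrite("pics/w16.png",im[:,:,::-1]); np.save("w16T.npy",T)
o=manip.get_obs(); M=R.from_quat(o["ee_rot"]).as_matrix(); print(o["joint_pos"],o["position"])
print(np.degrees(np.arctan2(M[1,0],M[0,0])), M.T@(np.array([.601,.0923,.248])-o["position"])/.2)
print(proj("wrist",[.601,.0923,.274],T))
```

```text
[-0.51002713  0.26568077  0.36293929  1.33023386 -0.09487297  1.56631492
 -1.54658032] [0.5996406  0.09241474 0.3459684 ]
-79.56124257290156 [ 0.00258619 -0.0085324   0.48980836]
(np.float64(252.3757281855734), np.float64(203.3776420343752))
```

View pics/w16.png

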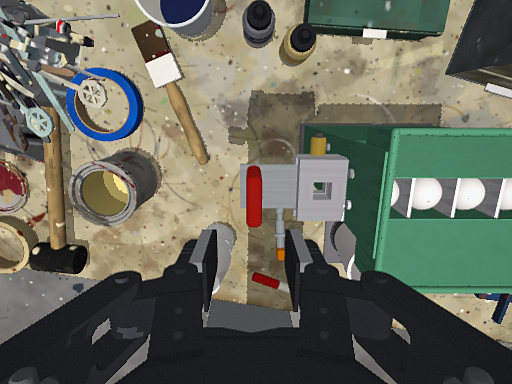

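>>> move_arm(
  claw=[0.4,0.4,0.4,0.4,0.4,0.4,0.4],
  dp=[
    [-0.003,-0.025,0],
    [0,0,0.13],
    [0,0,0.13],
    [0,0,0.13],
    [0,0,0.13],
    [0,0,0],
    [0,0,0],
  ],
  turn=[
    [0,0,0],
    [0,0,0],
    [0,0,0],
    [0,0,0],
    [0,0,0],
    [0,0,0],
    [0,0,0],
  ],
)

```text
clock: 18.87
position: [0.6036, 0.0943, 0.2446]
ee_rot: [0.768, -0.641, -0.002, -0.001]
ft_force: [-0.7, -0.3, 0.3]
grip_width: 0.4
```

Run:
```python
from h import *
T=wristT(); im=cams.camera("wrist"); cv2.imwrite("pics/w17.png",im[:,:,::-1])
o=manip.get_obs(); M=R.from_quat(o["ee_rot"]).as_matrix(); print(o["position"],o["ft_force"])
```

```text
[0.6044881  0.09436344 0.24595607] [-0.14232712 -0.42966618  1.0420598 ]
```

View pics/w17.png

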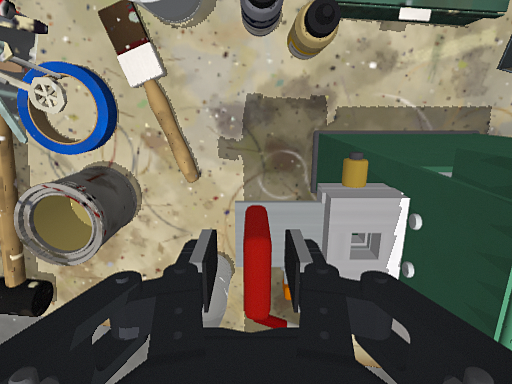

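>>> move_arm(
  claw=[0.4,0,0,0,0,0,0],
  dp=[
    [0.015,0,0.015],
    [0,0,0],
    [0,0,0],
    [0,0,0],
    [0,0,0],
    [0,0,0],
    [0,0,0],
  ],
  turn=[
    [0,0,0],
    [0,0,0],
    [0,0,0],
    [0,0,0],
    [0,0,0],
    [0,0,0],
    [0,0,0],
  ],
  grip_force=40,
)

```text
clock: 19.5
position: [0.6053, 0.0922, 0.2422]
ee_rot: [0.768, -0.641, -0.001, -0.002]
ft_force: [-2.8, 1.4, 6.9]
grip_width: 0.137
```

Run:
```python
from h import *
o=manip.get_obs(); M=R.from_quat(o["ee_rot"]).as_matrix(); print(o["position"],o["ft_force"],M.round(3),o["grip_width"])
th=np.radians(10.1); X=np.array([np.cos(th),np.sin(th),0]);Y=np.array([-X[1],X[0],0]);O=np.array([.632,-.081,0])
p=o["position"]; print((p-O)@X,(p-O)@Y, M.T@Y)
```

```text
[0.60528411 0.09216171 0.24220324] [-2.82556948  1.39493957  6.92118376] [[ 0.179 -0.984  0.   ]
 [-0.984 -0.179  0.004]
 [-0.004 -0.001 -1.   ]] 0.1366534202391671
0.004064926707471226 0.17516333185087443 [-0.99998435 -0.00417921  0.00371898]
```

>>> move_arm(
  claw=[0,0,0,0,0,0,0,0],
  dp=[
    [-0.07,0,0],
    [-0.07,0,0],
    [-0.07,0,0],
    [-0.07,0,0],
    [-0.07,0,0],
    [-0.07,0,0],
    [-0.07,0,0],
    [0,0,0],
  ],
  turn=[
    [0,0,0],
    [0,0,0],
    [0,0,0],
    [0,0,0],
    [0,0,0],
    [0,0,0],
    [0,0,0],
    [0,0,0],
  ],
)

```text
clock: 20.17
position: [0.5872, 0.1913, 0.2422]
ee_rot: [0.769, -0.64, -0.001, -0.002]
ft_force: [-2.8, 6.0, 4.9]
grip_width: 0.133
```

```bash
cat > g.py <<'E'
from h import *
import sys
o=manip.get_obs()
th=np.radians(10.1); X=np.array([np.cos(th),np.sin(th),0]);Y=np.array([-X[1],X[0],0]);O=np.array([.632,-.081,0])
p=o["position"]; print((p-O)@X,(p-O)@Y, "drawn",(p-O)@Y-.1752,o["ft_force"],o["grip_width"])
n=sys.argv[1]
im=cams.camera("wrist"); cv2.imwrite(f"pics/w{n}.png",im[:,:,::-1])
im=cams.camera("scene"); cv2.imwrite(f"pics/s{n}.png",cv2.resize(im[130:330,150:370,::-1],(660,600)))
im=cams.camera("top"); cv2.imwrite(f"pics/t{n}.png",cv2.resize(im[110:240,200:360,::-1],(738,600)))
E
python3 g.py 18
```

```text
0.0035934353581523583 0.2759221666989405 drawn 0.10072216669894049 [-2.82753318  6.00110688  4.86604416] 0.13280086852521905
```

View pics/w18.png

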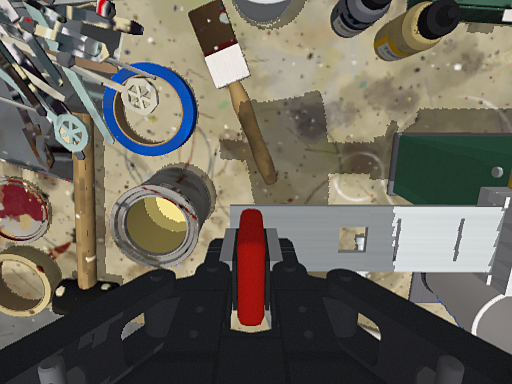

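View pics/s18.png

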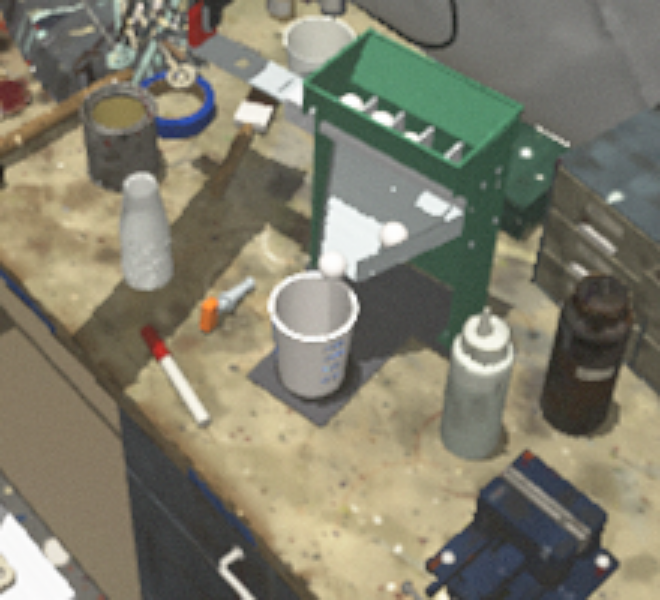

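View pics/t18.png

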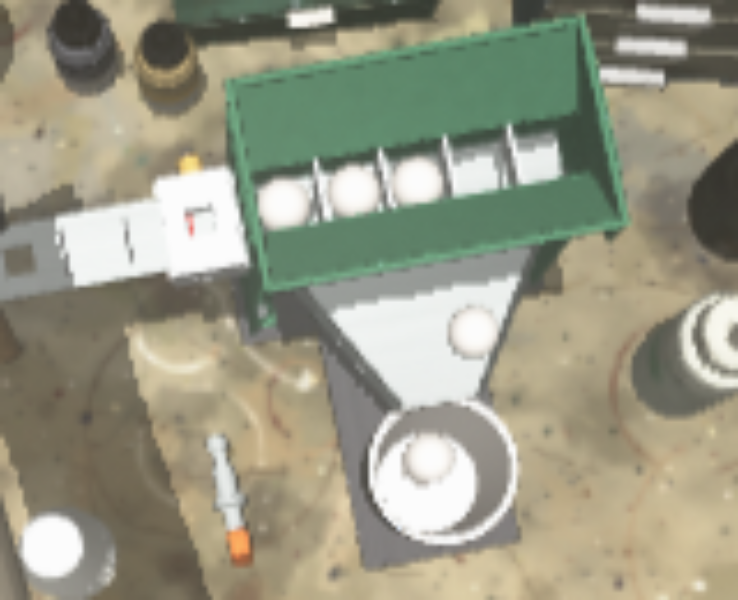

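>>> move_arm(
  claw=[0,0,0,0,0,0,0,0],
  dp=[
    [-0.035,0,0],
    [-0.035,0,0],
    [0,0,0],
    [0,0,0],
    [0,0,0],
    [0,0,0],
    [0,0,0],
    [0,0,0],
  ],
  turn=[
    [0,0,0],
    [0,0,0],
    [0,0,0],
    [0,0,0],
    [0,0,0],
    [0,0,0],
    [0,0,0],
    [0,0,0],
  ],
)

```text
clock: 20.98
position: [0.585, 0.2029, 0.2422]
ee_rot: [0.768, -0.64, -0.001, -0.002]
ft_force: [-2.5, 1.3, 6.6]
grip_width: 0.132
```

```bash
python3 g.py 19
```

```text
0.003542743041375386 0.28769409938435886 drawn 0.11249409938435886 [-2.51784717  1.2796065   6.59689637] 0.13230902351102558
```

View pics/t19.png

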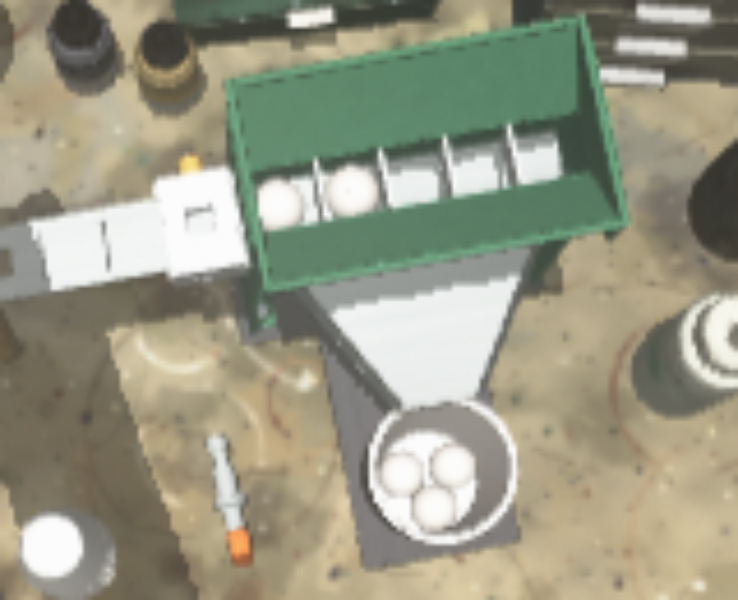

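Three balls are in the cup and two are still in the hopper. Next I push the gate home, 112.5 mm plus a little.

>>> move_arm(
  claw=[0,0,0,0,0,0,0,0],
  dp=[
    [0.08,0,0],
    [0.08,0,0],
    [0.08,0,0],
    [0.08,0,0],
    [0.08,0,0],
    [0.08,0,0],
    [0.06,0,0],
    [0,0,0],
  ],
  turn=[
    [0,0,0],
    [0,0,0],
    [0,0,0],
    [0,0,0],
    [0,0,0],
    [0,0,0],
    [0,0,0],
    [0,0,0],
  ],
)

```text
clock: 21.8
position: [0.6052, 0.0926, 0.2422]
ee_rot: [0.767, -0.642, -0.0, -0.001]
ft_force: [-1.2, -2.6, 7.8]
grip_width: 0.136
```

>>> move_arm(
  claw=[0,0,0,0,0],
  dp=[
    [0.02,0,0],
    [0.01,0,0],
    [0.01,0,0],
    [0,0,0],
    [0,0,0],
  ],
  turn=[
    [0,0,0],
    [0,0,0],
    [0,0,0],
    [0,0,0],
    [0,0,0],
  ],
)

```text
clock: 22.22
position: [0.6054, 0.0918, 0.2422]
ee_rot: [0.769, -0.639, -0.003, -0.003]
ft_force: [-5.4, 10.7, 9.6]
grip_width: 0.137
```

```bash
python3 g.py 20
```

```text
0.004076615758232735 0.1748162373762585 drawn -0.00038376262374148484 [-5.40824232 10.71639362  9.56988875] 0.13721502930703758
```

View pics/w20.png

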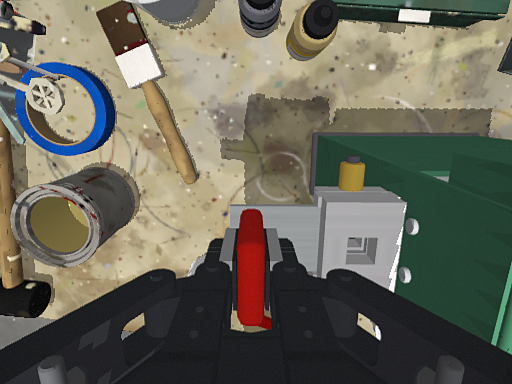

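>>> move_arm(
  claw=[0,0,0,0.4,0.4,0.4,0.4],
  dp=[
    [0.015,0,0],
    [0,0,0],
    [-0.015,0,0],
    [0,0,0],
    [0,0,0],
    [0,0,0],
    [0,0,0],
  ],
  turn=[
    [0,0,0],
    [0,0,0],
    [0,0,0],
    [0,0,0],
    [0,0,0],
    [0,0,0],
    [0,0,0],
  ],
)

```text
clock: 22.95
position: [0.6057, 0.0869, 0.2405]
ee_rot: [0.767, -0.641, -0.001, -0.0]
ft_force: [-0.1, -0.5, -0.1]
grip_width: 0.399
```

>>> move_arm(
  claw=[0.4,0.4,0.4,0.4,0.4,0.4],
  dp=[
    [0,0,-0.1],
    [0,0,-0.2],
    [0,0,-0.2],
    [0,0,0],
    [0,0,0],
    [0,0,0],
  ],
  turn=[
    [0,0,0],
    [0,0,0],
    [0,0,0],
    [0,0,0],
    [0,0,0],
    [0,0,0],
  ],
)

```text
clock: 23.45
position: [0.6058, 0.0869, 0.3403]
ee_rot: [0.767, -0.641, -0.001, -0.0]
ft_force: [0.6, 1.5, -0.8]
grip_width: 0.399
```

```bash
python3 g.py 21
python3 - <<'E'
from h import *
T=wristT(); th=np.radians(10.1); X=np.array([np.cos(th),np.sin(th),0]);Y=np.array([-X[1],X[0],0]);O=np.array([.632,-.081,0])
print(proj("wrist",O+Y*.176+[0,0,.274],T),proj("wrist",O+Y*.186+[0,0,.274],T), proj("wrist",O+Y*.118+[0,0,.238],T))
E
```

```text
0.0036212627029998416 0.16993071825177153 drawn -0.005269281748228466 [ 0.58413483  1.46894938 -0.8404997 ] 0.3993836644361846
(np.float64(243.36196004740484), np.float64(210.6240078715768)) (np.float64(229.5112991234569), np.float64(210.56538153352818)) (np.float64(313.9456310500277), np.float64(196.9200995068919))
```

View pics/w21.png

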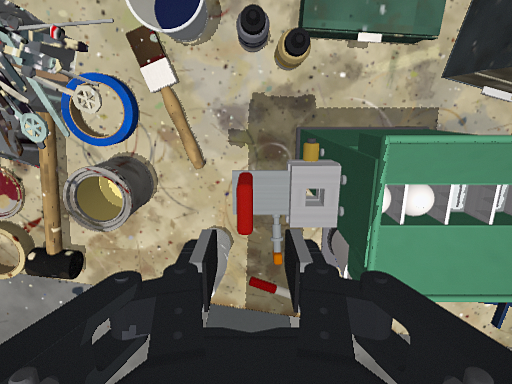

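View pics/t21.png

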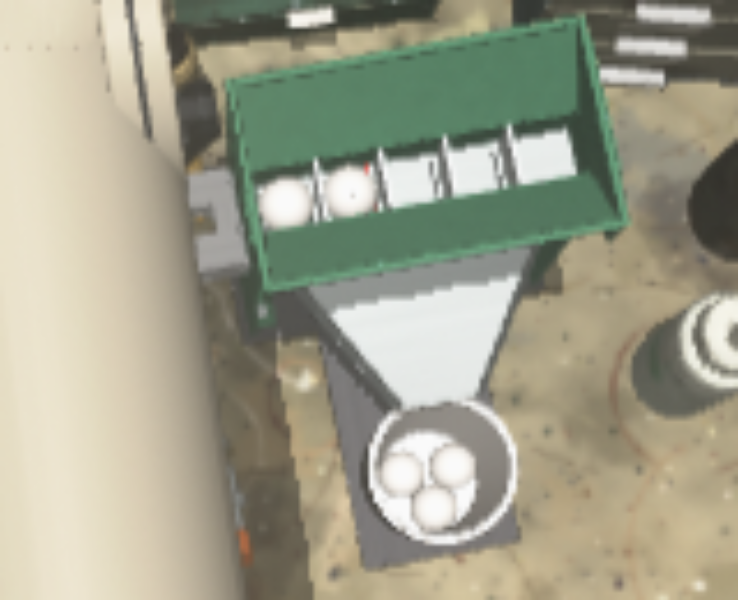

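>>> move_arm(
  claw=[0.4,0.4,0.4,0.4,0.4,0.4],
  dp=[
    [0,0,-0.15],
    [0,0,-0.1],
    [0,0,0],
    [0,0,0],
    [0,0,0],
    [0,0,0],
  ],
  turn=[
    [0,0,0],
    [0,0,0],
    [0,0,0],
    [0,0,0],
    [0,0,0],
    [0,0,0],
  ],
)

```text
clock: 24.1
position: [0.6055, 0.0872, 0.3892]
ee_rot: [0.768, -0.641, -0.002, 0.0]
ft_force: [0.1, -0.6, -0.9]
grip_width: 0.401
```

```bash
python3 g.py 22; python3 -c "
from workcell import manip
print(manip.hand_in())"
```

```text
0.003381924548540075 0.17027701056515165 drawn -0.0049229894348483405 [ 0.09784108 -0.58434998 -0.85924111] 0.4014674250520124
the job is handed in; nothing more can be done
None
```

View pics/s22.png

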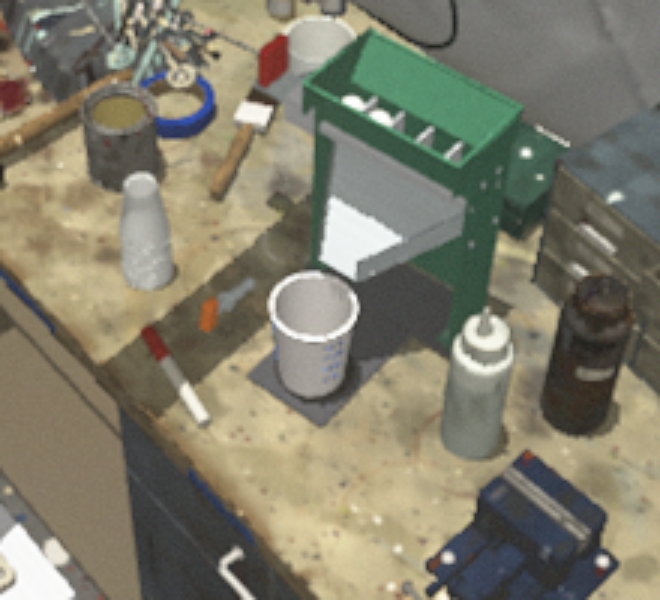

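The job is done and handed in at about 24 s. I pulled the pin and laid it on the worktop, stood the cup on the pad and drew the gate about 112 mm. After three balls had run in, I pushed the gate home to its stop.

The last pictures show three balls in the cup, two in the hopper, the pin lying flat and the other things where they were. The gate grip sits at its shut position to within about 2 mm, and the push met a firm stop at about 11 N.

Two points were less than perfect:
- **Cup position:** after I let go, the cup measured about 6 mm in front of the pad centre. That is inside the 10 mm tolerance, and I left it there.
- **Setting down:** the cup first met the pad with about 30 N before I eased it off.

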